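# Latch the gel illuminator's filter carriage and press its lamp key

## Task

Get the blue-light gel illuminator ready for viewing: push the sprung amber filter carriage by its white front bar all the way in to its stop, then let it go so that it springs back and catches on the stop pin at its middle position. Once it is latched there, press the green lamp key right down and let it come up again. Nothing is to be gripped or lifted: just push and press, let the red-capped pin work by itself, and leave the vial, the bottle and the beaker standing where they are.

Things in the scene. Friction and masses are not known exactly. Their poses are not given: they have to be found in the camera images.
- lightbox: grey gel illuminator box, 300 (its x) by 240 (y) by 60 mm high, fixed. Origin: centre of its underside; x points along the carriage's way in, y left, z up. On top: the filter carriage, the stop pin's bracket (40 mm high) on the right (-y), lamp key at the front left corner, vial at the front right. The front 80 mm of the top, before the carriage, is free in the middle for the fingers
- push_face (a point): centre of the front face of the carriage's white push bar, moving with it. x axis = push direction. The face is upright, 120 mm wide, 15 mm above and below this point; lower edge 1 mm above the box's top. Behind it the carriage is a block 120 mm long, 120 wide, 30 high, an amber pane in a black frame
- carriage (a joint): carriage travel in, m: 0 at the front, 0.056 at the inner stop. A spring pushes it back (4 N at 0, 7.5 N at the middle, 10.5 N at the stop; lifting the pin adds up to 5 N before 0.032). Its steel tooth lifts the pin on the way in; past 0.032 the pin drops behind it, so that on release the carriage springs back and rests on the pin at about 0.032. Let go earlier, it returns to 0
- stop_pin (a joint): height of the spring-loaded stop pin, m: 0 fully down, about 0.012 while it rides on the tooth; it moves by itself and at most 0.025
- pin_cap (a point): centre of the top of the stop pin's red cap, 18 mm across, on the right-hand side of the carriage; 60 mm above the box's top when down
- lamp_key (a joint): how far the lamp key is pressed, m: 0 up, 0.006 fully down; it springs back; 5 N presses it fully down
- lamp_key_top (a point): centre of the top of the round green lamp key, 28 mm across, in a black collar 44 mm across, at the illuminator's front left corner; its top is 22 mm above the box's top when up; pressed straight down
- vial: small amber glass vial with white cap, 28 mm across, 55 mm high, loose, standing on the front right corner of the illuminator's top; origin at the centre of its underside
- bottle: amber reagent bottle with white cap, 54 mm across, 100 mm high, loose on the bench beside the illuminator; origin at the centre of its underside
- beaker: open glass beaker, 60 mm across, 85 mm high, loose on the bench beside the illuminator; origin at the centre of its underside
Mind the look-alikes: they are no part of the job. Leave any black or yellow look-alike of the vial alone.

How it is judged:
By the outcome, as a careful person would: the job done as asked, in the order asked, and still so for the second after the job is handed in, with the robot touching nothing.
It also fails if it takes over 42 s, if anything falls off the work surface, if the arm or the gripper's body presses on something with over 40 N, if the wrist force passes 120 N, or if a joint passes its speed limit or range.

## Robot

A 6-joint arm with a two-finger parallel gripper is mounted at the origin on the work surface. World frame = base frame: x ahead of the robot, y to its left, z up, the work surface at z = 0. Lengths are in mm, angles in rad, forces in N, time in s.
With the tool pointing down it reaches from about 400 to 925 mm from the base axis. Payload 12.5 kg.
Tool frame: the origin (TCP) lies midway between the tips of the shut fingers; the grasp point (between the pads) lies env.grasp_offset behind it (env.grasp_offset is the distance from the TCP to the grasp point, in mm); x points along the fingers, y is the direction in which the jaws open and shut, and the axes are right-handed (so a half turn about x gives the same grasp; the last joint's range is limited). The gripper opens to 95 mm and grips with 3 to 60 N. Pads are 20 mm wide; open, the fingers measure 119 mm over their backs; the gripper's body (75 mm by 180 mm) begins 59 mm behind the grasp point.
Start: joints at [-1.451, 0.491, 1.559, -0, 1.092, -0.106], TCP at [139.951, -609.147, 214.661] pointing down, gripper open.
Joint ranges: [-3.1, 3.1], [-0.84, 2.19], [0.05, 2.79], [-1.13, 4.28], [0.06, 2.93], [-2.69, 2.69]. Speed limits (rad/s): [2.22, 2.22, 2.79, 3.14, 3.14, 3.14].

## Interface

Orientations are given as [roll, pitch, yaw] about the fixed x, y, z axes, in that order (R = Rz(yaw) Ry(pitch) Rx(roll)).
In Python, from cell import env gives the robot as it stands.
- The arm moves only by the tool apply_moves, never from a script. Its arguments are lists of equal length, an entry for each row: "offset": the shift along the world's x, y, z in units of 25 mm (1.0 is 25 mm), a list of three; "yaw": the turn about the world's z in units of 6 degrees (1.0 is 6 degrees); "jaw": the closure, from -1 (fully open) to 1 (shut), so that 0 is half open. A call has 1 to 20 rows; each row is the pose to reach, as a shift and turn from the pose measured when the call began; what a row does not reach only later rows make up. A row lasts 1/8 s, in which the tool goes at most 62.5 mm and 10.7 degrees, less where a joint would pass 70% of its speed; a pose out of reach is approached as far as the arm can. A call with a gripper value outside its range is refused whole. The fingers move at their own pace and stop on an object; the grip force is fixed at half the most. Time passes only in rows, so rows that repeat a pose let the fingers close. It gives the time, the measured TCP pose, the force and the opening at its end, in the units of the state.
- env.state(): the state, without advancing time (a new reading comes with each control period).
- env.read_camera(name): name is "side" or "top"; returns a dict with "frame" (400x640x3 uint8, red, green, blue), "fx", "fy", "cx", "cy" (pixels), "xyz" and "rotation" of the camera in the world. Camera axes: x right, y down, z forward; pixel columns grow to the right and rows downward; lengths in mm; the calibration is good to about 2 mm. A picture is of the moment at which its call begins. There is no depth.
- env.job_done(): hands the job in, once; it reports no verdict.
The state is a dict: "t": time; "joints": joint angles; "qvel": joint speeds; "tau": joint torques, N m; "eef_pos": TCP position; "tcp_rot": TCP orientation; "ft_force": force on the tool from outside, world axes, zero at the start; "moment": the same for the moment, N m; "opening": opening from 0.0 (shut) to 1.0 (fully open).
Only numpy, scipy, OpenCV 4.12 (cv2) and the standard library are available. Lean on these libraries where they do the work, as an engineer would, in place of code of your own. Each camera call takes 0.05 s, during which the arm holds its last target.

## Working session

There is one attempt and no reset: what is moved stays moved. The work goes in short steps, Python scripts to look and compute and a tool call to move; the robot and the scene stay as the last step left them, time stands still between calls to the robot, and variables do not carry over. Pictures are saved under pics/ and viewed, and the job is handed in when it is done.

Besides the shell and the picture viewer there is one more tool, called after ">>>" as name([rows], argument=value, ...), one row to a line, values as JSON. apply_moves: Moves the arm, as the interface text tells. Its arguments: {"type":"object","properties":{"offset":{"type":"array"},"yaw":{"type":"array"},"jaw":{"type":"array"}},"required":["offset","yaw","jaw"]}

```bash
ls; mkdir -p pics
python3 - <<'E'
from cell import env
import cv2
print(env.state(), env.grasp_offset)
for n in("side","top"):
    c=env.read_camera(n); cv2.imwrite(f"pics/{n}0.png",c["frame"][:,:,::-1])
    print(n,{k:c[k] for k in c if k!="frame"})
E
```

```text
pics
{'t': 0.0, 'joints': array([-1.45058212e+00,  4.91559165e-01,  1.55946879e+00, -1.49072149e-05,
        1.09170876e+00, -1.05635894e-01]), 'qvel': array([ 0.00068549,  0.00226035, -0.00068617,  0.00024185,  0.00139254,
        0.00081371]), 'tau': array([-6.88148521e-04, -6.12652016e+01, -2.58184129e+01,  6.91295508e-02,
        4.83474950e-02, -8.56953011e-05]), 'eef_pos': array([ 139.92518423, -608.87231175,  214.05533898]), 'tcp_rot': array([-1.66487649,  1.56965219,  1.70257315]), 'ft_force': array([-0.70345911,  0.45968594, -0.45891438]), 'moment': array([-0.01661569,  0.03183659,  0.05146499]), 'opening': 0.9967252705935497} 18.8
side {'fx': 416.45750543818536, 'fy': 416.45750543818536, 'cx': 314.98426426542414, 'cy': 202.3866158789667, 'xyz': array([ 334.77880134, -640.18346406,  685.20064828]), 'rotation': array([-2.2691775 ,  0.0023873 , -0.27782943])}
top {'fx': 370.66554727549936, 'fy': 370.66554727549936, 'cx': 325.1270089341767, 'cy': 202.66687587873457, 'xyz': array([390.04167624,  57.4733538 , 865.6270436 ]), 'rotation': array([-2.9580934 , -0.00732352, -1.57922668])}
```

View pics/side0.png

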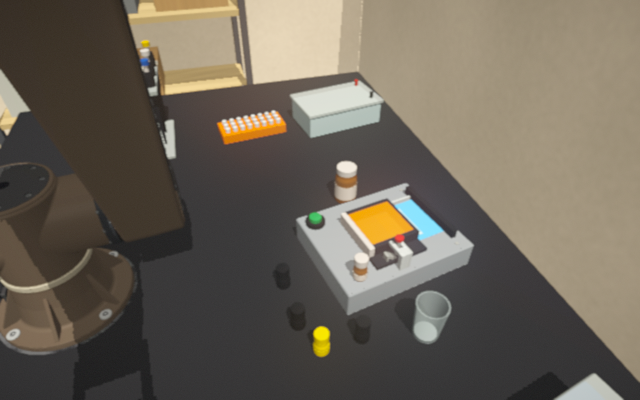

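View pics/top0.png

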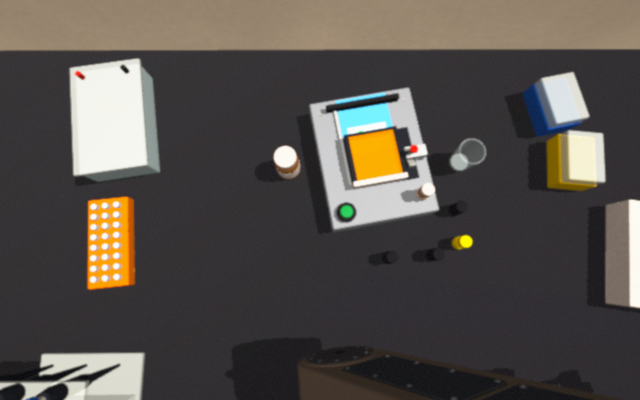

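The side view shows the box with the green key at (315,219), the white bar around (358,234), the red cap at (399,239) and the vial at (361,267). In the top view they are at (347,212), (381,180), (414,149) and (426,190). The black and yellow look-alikes stand on the bench in front of the box.

```bash
cat > h.py <<'E'
import numpy as np, cv2
from scipy.spatial.transform import Rotation as R
from cell import env
def cam(n): return env.read_camera(n)
def ray(c,u,v):
    d=R.from_euler('xyz',c["rotation"]).as_matrix()@np.array([(u-c["cx"])/c["fx"],(v-c["cy"])/c["fy"],1]); return c["xyz"],d/np.linalg.norm(d)
def plane(c,u,v,z):
    o,d=ray(c,u,v); return o+d*(z-o[2])/d[2]
def tri(c1,p1,c2,p2):
    o1,d1=ray(c1,*p1);o2,d2=ray(c2,*p2)
    s=np.linalg.lstsq(np.c_[d1,-d2],o2-o1,rcond=None)[0]
    a=o1+s[0]*d1;b=o2+s[1]*d2; return (a+b)/2,np.linalg.norm(a-b)
def proj(c,P):
    q=R.from_euler('xyz',c["rotation"]).as_matrix().T@(np.array(P)-c["xyz"]); return c["cx"]+c["fx"]*q[0]/q[2],c["cy"]+c["fy"]*q[1]/q[2]
def blobs(c,lo,hi,box,mn=6):
    u0,v0,u1,v1=box; h=cv2.cvtColor(c["frame"],cv2.COLOR_RGB2HSV)
    m=cv2.inRange(h,lo,hi); k=np.zeros_like(m);k[v0:v1,u0:u1]=m[v0:v1,u0:u1]
    n,_,st,ce=cv2.connectedComponentsWithStats(k)
    return [(ce[i].round(1),st[i].tolist()) for i in range(1,n) if st[i][4]>=mn],k
E
python3 - <<'E'
from h import *
s=cam("side");t=cam("top")
sb=(290,180,480,310);tb=(300,80,450,240)
for nm,lo,hi in(("green",(50,120,50),(85,255,255)),("red",(0,170,120),(6,255,255)),("red2",(172,150,100),(180,255,255)),("amber",(10,220,150),(24,255,255)),("white",(0,0,205),(180,60,255))):
    for c,b,n in((s,sb,"s"),(t,tb,"t")): print(nm,n,blobs(c,lo,hi,b)[0])
cv2.imwrite("pics/sc.png",cv2.resize(s["frame"][180:310,285:485,::-1],None,fx=4,fy=4,interpolation=2))
cv2.imwrite("pics/tc.png",cv2.resize(t["frame"][80:235,290:490,::-1],None,fx=3.8,fy=3.8,interpolation=2))
E
```

```text
green s [(array([314.7, 217.5]), [309, 212, 13, 12, 107])]
green t [(array([346.2, 211.2]), [339, 205, 15, 14, 162])]
red s [(array([399. , 237.5]), [395, 235, 9, 6, 40])]
red t [(array([413.1, 148.7]), [410, 146, 7, 6, 36])]
red2 s []
red2 t []
amber s [(array([374.2, 214.4]), [350, 203, 52, 29, 583])]
amber t [(array([374.8, 154. ]), [349, 130, 53, 50, 1986])]
white s [(array([348.4, 193.7]), [344, 188, 9, 12, 88]), (array([399.9, 198.7]), [392, 196, 17, 7, 47]), (array([410.5, 221.7]), [398, 209, 24, 25, 33]), (array([357.6, 231. ]), [341, 212, 33, 39, 229]), (array([402.1, 249.3]), [390, 242, 22, 15, 143]), (array([361.1, 257.5]), [354, 252, 15, 12, 135]), (array([361.5, 277.5]), [359, 276, 6, 4, 20])]
white t [(array([405.1,  99. ]), [401, 97, 10, 7, 24]), (array([407.8, 125.5]), [388, 102, 39, 56, 705]), (array([369.1, 184.9]), [313, 105, 124, 123, 3953]), (array([338. , 124.8]), [334, 111, 9, 28, 92]), (array([366.2, 127.3]), [347, 122, 40, 12, 248]), (array([412.5, 163.5]), [411, 163, 4, 2, 6]), (array([380.5, 179. ]), [354, 172, 54, 15, 275])]
```

View pics/sc.png

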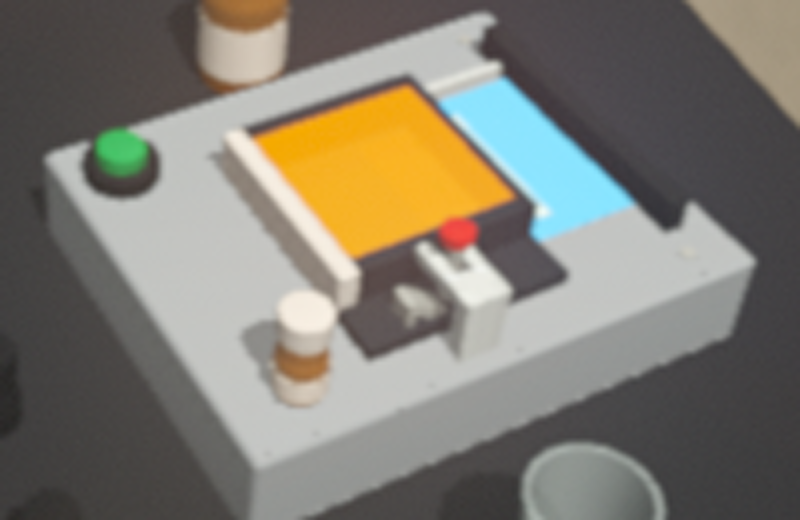

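View pics/tc.png

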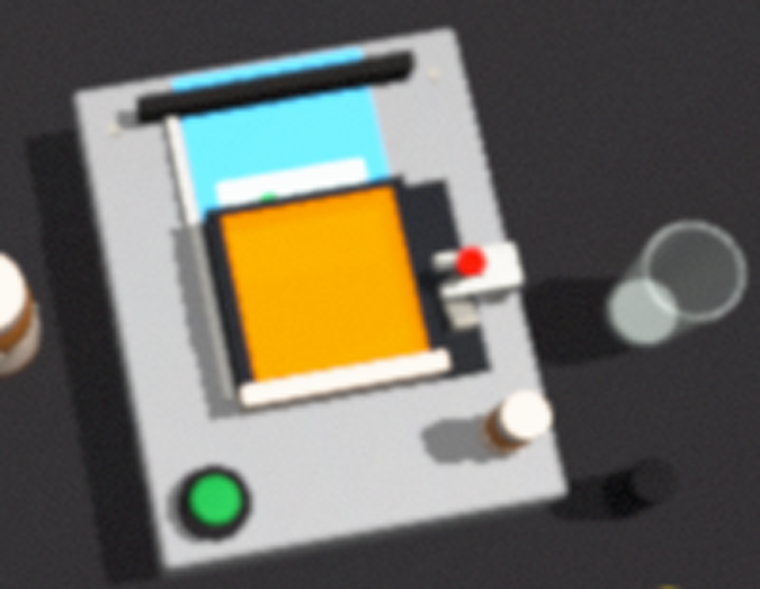

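Run:
```python
from h import *
s=cam("side");t=cam("top")
f=lambda n,p:(np.array(p)/3.8+[290,80]) if n=="t" else np.array(p)/4+[285,180]
k=tri(s,(314.7,217.3),t,(346.2,211.2));print("key",k)
print("cap",tri(s,(399,237),t,(413.1,148.7)))
print("amber quad t z=91ish")
for nm,p in dict(fl=(252,382),fr=(428,350),bl=(222,213),br=(392,186)).items(): print(nm,plane(t,*f("t",p),91).round(1))
for nm,p in dict(barL_tf=(243,403),barR_tf=(450,370),barL_tb=(241,388),barR_tb=(446,350)).items(): print(nm,plane(t,*f("t",p),61).round(1),plane(t,*f("t",p),91).round(1))
for nm,p in dict(bl=(226,137),br=(337,280),brb=(340,304)).items(): print("side",nm,plane(s,*f("s",p),91).round(1),plane(s,*f("s",p),61).round(1))
C={}
for nm,p in dict(FL=(163,570),FR=(567,491),BL=(76,92),BR=(455,30)).items(): C[nm]=plane(t,*f("t",p),60);print("T",nm,C[nm].round(1))
for nm,p in dict(FL=(48,158),FR=(256,468),BR=(755,262)).items(): print("S",nm,plane(s,*f("s",p),60).round(1))
print("tri FL,FR",tri(s,f("s",(48,158)),t,f("t",(163,570))),tri(s,f("s",(256,468)),t,f("t",(567,491))))
print("tri BR",tri(s,f("s",(755,262)),t,f("t",(455,30))))
for a,b in(("FL","BL"),("FR","BR"),("FR","FL"),("BR","BL")):
    d=C[b]-C[a];print(a,b,np.linalg.norm(d),np.degrees(np.arctan2(d[1],d[0])))
print("vial cap",tri(s,f("s",(306,308)),t,f("t",(525,416))), plane(s,*f("s",(302,398)),60))
```

```text
key (array([516.80592387,   5.3929847 ,  79.89378586]), np.float64(0.09593452884914506))
cap (array([ 644.00028883, -135.9119782 ,  119.26387458]), np.float64(2.0428869864447545))
amber quad t z=91ish
fl [581.7 -16.9  91. ]
fr [ 599.8 -117.5   91. ]
bl [682.4  -1.9  91. ]
br [ 698.4 -101.2   91. ]
barL_tf [576.5 -14.2  61. ] [569.6 -11.5  91. ]
barR_tf [ 595.6 -136.7   61. ] [ 588.  -129.5   91. ]
barL_tb [585.6 -13.2  61. ] [578.3 -10.6  91. ]
barR_tb [ 607.8 -135.    61. ] [ 599.7 -127.8   91. ]
side bl [571.3 -13.   91. ] [583.3  18.7  61. ]
side br [ 589.7 -127.5   91. ] [ 602.6 -101.6   61. ]
side brb [ 585.2 -142.7   91. ] [ 597.9 -117.6   61. ]
T FL [478.8  33.9  60. ]
T FR [ 523.  -201.5   60. ]
T BL [772.5  83.5  60. ]
T BR [ 812.4 -150.8   60. ]
S FL [482.9  30.5  60. ]
S FR [ 523.5 -200.9   60. ]
S BR [ 816.1 -148.8   60. ]
tri FL,FR (array([481.29216135,  33.53789725,  57.14367399]), np.float64(4.4534889750400914)) (array([ 523.10991097, -201.34463983,   60.6374008 ]), np.float64(0.3781779248665848))
tri BR (array([ 812.77831975, -150.70483118,   62.12372963]), np.float64(2.756642269366482))
FL BL 297.9273638952848 9.589666215492306
FR BR 293.7528785536338 9.940541819921688
FR FL 239.5217658644752 100.65183226920796
BR BL 237.68183914482304 99.6523606560379
vial cap (array([ 556.57383025, -163.0589074 ,  117.61371248]), np.float64(2.9331024131233048)) [ 558.32618975 -168.27894106   60.        ]
```

Run:
```python
from h import *
s=env.state();M=R.from_euler('xyz',s["tcp_rot"]).as_matrix();print(M.round(3),s["eef_pos"],s["t"])
print("y-axis deg",np.degrees(np.arctan2(M[1,1],M[0,1])))
tgt=np.array([545,-76,150]);print((tgt-s["eef_pos"])/25)
```

```text
[[-0.     0.224 -0.975]
 [ 0.    -0.975 -0.224]
 [-1.    -0.    -0.   ]] [ 139.97061369 -609.05811423  214.44287585] 0.3
y-axis deg -77.06009139947281
[16.20117545 21.32232457 -2.57771503]
```

>>> apply_moves([
  [1,1.3,0],
  [2.2,2.9,0],
  [3.4,4.5,0],
  [4.6,6.1,0],
  [5.8,7.7,0],
  [7,9.3,0],
  [8.2,10.9,0],
  [9.4,12.5,0],
  [10.6,14.1,0],
  [11.8,15.7,0],
  [13,17.2,0],
  [14.2,18.7,0],
  [15.2,20,-0.5],
  [15.9,20.9,-1.2],
  [16.2,21.3,-2],
  [16.2,21.3,-2.5],
  [16.2,21.3,-2.5],
  [16.2,21.3,-2.5],
], yaw=[-0.1,-0.2,-0.3,-0.4,-0.52,-0.52,-0.52,-0.52,-0.52,-0.52,-0.52,-0.52,-0.52,-0.52,-0.52,-0.52,-0.52,-0.52], jaw=[1,1,1,1,1,1,1,1,1,1,1,1,1,1,1,1,1,1])

```text
t: 2.55
eef_pos: [545.0, -77.2, 152.6]
tcp_rot: [3.087, 1.57, 0.116]
ft_force: [0.3, -0.2, -0.4]
opening: 0.006
```

>>> apply_moves([
  [0,0,-0.6],
  [0,0.05,-1.2],
  [0,0.05,-1.8],
  [0,0.05,-2.4],
  [0,0.05,-2.9],
  [0,0.05,-3.2],
  [0,0.05,-3.2],
  [0,0.05,-3.2],
], yaw=[0,0,0,0,0,0,0,0], jaw=[1,1,1,1,1,1,1,1])

```text
t: 3.55
eef_pos: [545.2, -76.0, 73.0]
tcp_rot: [2.902, 1.569, -0.069]
ft_force: [0.6, 0.0, 0.3]
opening: 0.005
```

Run:
```python
from h import *
s=cam("side");t=cam("top")
a=cv2.resize(s["frame"][150:310,285:485,::-1],None,fx=3,fy=3,interpolation=2)
cv2.imwrite("pics/s1.png",a)
cv2.imwrite("pics/t1.png",cv2.resize(t["frame"][80:235,290:490,::-1],None,fx=3.8,fy=3.8,interpolation=2))
st=env.state();print(st["eef_pos"],st["ft_force"],np.degrees(np.arctan2(*R.from_euler('xyz',st["tcp_rot"]).as_matrix()[[1,0],1])))
```

```text
[545.17932255 -75.98698265  73.08765374] [-0.71356501 -0.62651233  0.41190604] -80.2253291637474
```

View pics/s1.png

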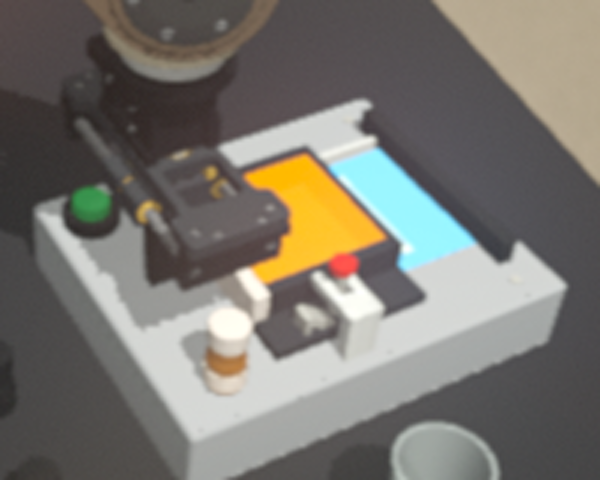

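View pics/t1.png

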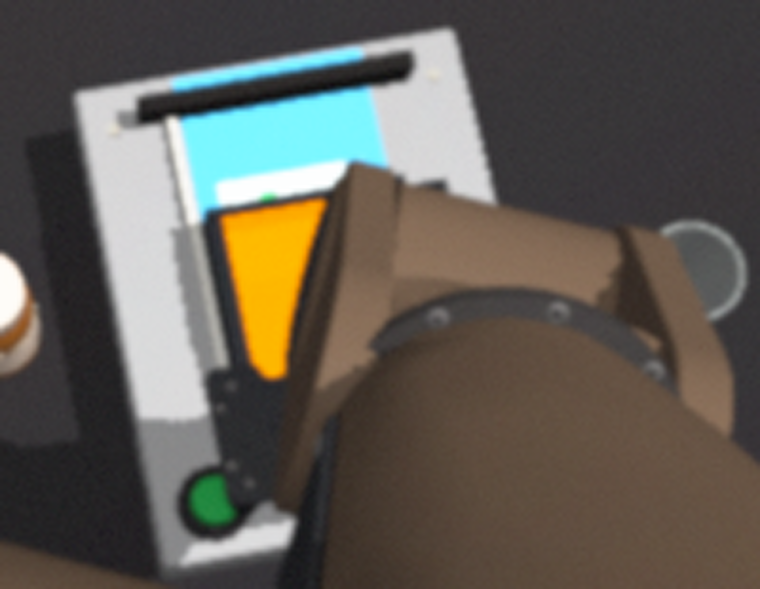

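>>> apply_moves([
  [0.3,0.05,0],
  [0.6,0.1,0],
  [0.85,0.15,0],
  [1.08,0.19,0],
  [1.28,0.22,0],
  [1.48,0.26,0],
  [1.68,0.29,0],
  [1.88,0.32,0],
  [2.08,0.36,0],
  [2.28,0.39,0],
  [2.46,0.42,0],
  [2.64,0.46,0],
  [2.76,0.48,0],
  [2.76,0.48,0],
], yaw=[0,0,0,0,0,0,0,0,0,0,0,0,0,0], jaw=[1,1,1,1,1,1,1,1,1,1,1,1,1,1])

```text
t: 5.4
eef_pos: [613.0, -63.9, 72.9]
tcp_rot: [-0.24, 1.569, 3.072]
ft_force: [-9.6, -2.3, 6.0]
opening: 0.001
```

Run:
```python
from h import *
s=cam("side")
cv2.imwrite("pics/s2.png",cv2.resize(s["frame"][150:310,285:485,::-1],None,fx=3,fy=3,interpolation=2))
```

```text
(no output)
```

View pics/s2.png

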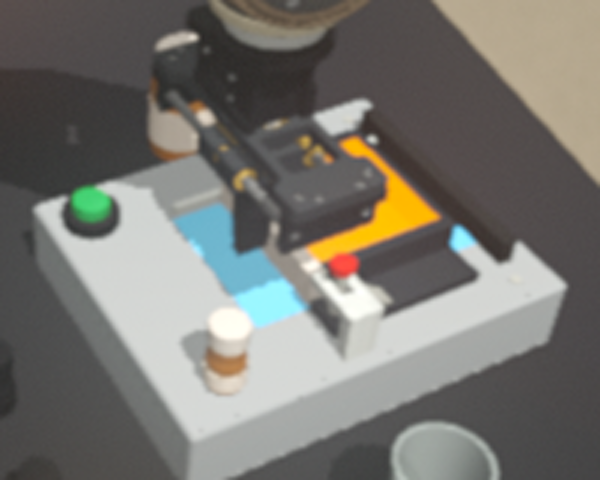

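The carriage has moved in and the pin is down behind the tooth. I'll push on gently until it reaches the stop.

>>> apply_moves([
  [0.08,0.014,0],
  [0.16,0.028,0],
  [0.24,0.04,0],
  [0.24,0.04,0],
], yaw=[0,0,0,0], jaw=[1,1,1,1])

```text
t: 5.95
eef_pos: [617.9, -63.0, 72.9]
tcp_rot: [-0.211, 1.566, 3.102]
ft_force: [-9.7, -2.4, 7.6]
opening: 0.005
```

>>> apply_moves([
  [0.06,0.01,0],
  [0.12,0.02,0],
  [0.12,0.02,0],
], yaw=[0,0,0], jaw=[1,1,1])

```text
t: 6.32
eef_pos: [619.7, -62.6, 72.9]
tcp_rot: [-0.192, 1.563, 3.12]
ft_force: [-9.0, -2.5, 6.8]
opening: 0.005
```

>>> apply_moves([
  [0.1,0.017,0],
  [0.2,0.034,0],
  [0.2,0.034,0],
], yaw=[0,0,0], jaw=[1,1,1])

```text
t: 6.7
eef_pos: [623.5, -62.0, 72.9]
tcp_rot: [-0.183, 1.56, 3.13]
ft_force: [-9.7, -2.6, 6.5]
opening: 0.003
```

>>> apply_moves([
  [0.1,0.017,0],
  [0.16,0.028,0],
  [0.16,0.028,0],
], yaw=[0,0,0], jaw=[1,1,1])

```text
t: 7.08
eef_pos: [623.8, -61.9, 72.9]
tcp_rot: [-0.17, 1.551, -3.14]
ft_force: [-23.3, -8.2, 15.6]
opening: 0.004
```

The force jumped to about 25 N while the tool advanced only 0.3 mm, so the carriage is at its stop. Now I'll release it.

>>> apply_moves([
  [-0.4,-0.07,0],
  [-0.9,-0.155,0],
  [-1.5,-0.26,0],
  [-2.1,-0.36,0],
  [-2.7,-0.465,0],
  [-3.1,-0.53,0],
  [-3.1,-0.53,0.8],
  [-3.1,-0.53,2],
  [-3.1,-0.53,3.2],
  [-3.1,-0.53,4],
  [-3.1,-0.53,4],
], yaw=[0,0,0,0,0,0,0,0,0,0,0], jaw=[1,1,1,1,1,1,1,1,1,1,1])

```text
t: 8.45
eef_pos: [546.7, -75.3, 174.0]
tcp_rot: [-0.132, 1.553, -3.102]
ft_force: [-0.1, -0.1, -0.4]
opening: 0.005
```

Run:
```python
from h import *
s=cam("side")
cv2.imwrite("pics/s3.png",cv2.resize(s["frame"][130:310,265:485,::-1],None,fx=3,fy=3,interpolation=2))
cap=blobs(s,(0,170,120),(6,255,255),(290,180,480,310))[0];print(cap, [x for x in blobs(s,(50,120,50),(85,255,255),(290,180,480,310))[0]])
print(env.state()["eef_pos"],env.state()["ft_force"])
```

```text
[(array([399.1, 237.3]), [396, 235, 7, 6, 33])] [(array([314.3, 217.5]), [309, 213, 12, 10, 95])]
[546.26880372 -75.15441016 172.93879943] [-0.55001016 -0.50985132 -1.04317787]
```

View pics/s3.png

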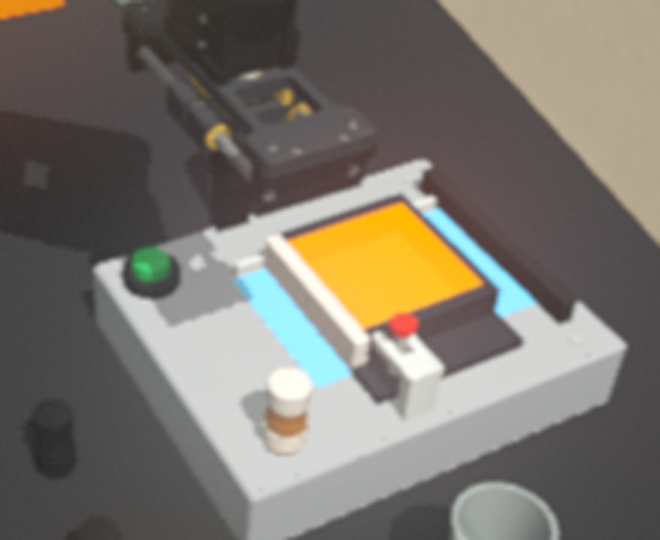

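The side view shows the carriage at its middle position, with the bar's top front edge running from (354,212) to (384,246). The red cap is down at (399,237). I'll check the travel numerically.

Run:
```python
from h import *
s=cam("side");u=np.array([.985,.17,0])
for a,b in(((341.5,214.2),(354.3,212.3)),((369.2,250),(383.7,246))):
    d=plane(s,*b,91)-plane(s,*a,91);print(d.round(1),d@u)
print(blobs(s,(50,120,50),(85,255,255),(290,180,480,310))[0],env.state()["t"])
st=env.state();M=R.from_euler('xyz',st["tcp_rot"]).as_matrix();print(M.round(3),(np.array([517,5.4,95])-st["eef_pos"])/25)
for z in (80,82): print(plane(s,314.7,217.3,z))
```

```text
[28.5 -1.8  0. ] 27.773182858242098
[31.5  2.2  0. ] 31.36103348918351
[(array([314.3, 217.6]), [309, 213, 12, 11, 96])] 8.55
[[-0.021  0.171 -0.985]
 [ 0.    -0.985 -0.171]
 [-1.    -0.004  0.02 ]] [-1.1588047   3.21880938 -3.09135271]
[516.72465005   5.27698642  80.        ]
[516.12337559   3.14394029  82.        ]
```

The travel is about 30 mm and the pin is down, which matches latching at 32 mm. Next is the key.

>>> apply_moves([
  [-0.3,0.8,0],
  [-0.6,1.6,0],
  [-0.9,2.4,0],
  [-1.15,3,0],
  [-1.18,3.2,-0.5],
  [-1.18,3.2,-1.2],
  [-1.18,3.2,-1.9],
  [-1.18,3.2,-2.6],
  [-1.18,3.2,-3.0],
  [-1.18,3.2,-3.0],
  [-1.18,3.2,-3.0],
], yaw=[0,0,0,0,0,0,0,0,0,0,0], jaw=[1,1,1,1,1,1,1,1,1,1,1])

```text
t: 9.93
eef_pos: [516.7, 4.9, 97.6]
tcp_rot: [-0.174, 1.551, 3.14]
ft_force: [-0.3, -0.2, 1.1]
opening: 0.006
```

Run:
```python
from h import *
s=cam("side")
cv2.imwrite("pics/s4.png",cv2.resize(s["frame"][130:310,265:485,::-1],None,fx=3,fy=3,interpolation=2))
print(env.state()["eef_pos"],env.state()["ft_force"])
```

```text
[516.79217208   4.88970356  97.75933742] [ 0.70061928 -0.66109483 -0.34919999]
```

View pics/s4.png

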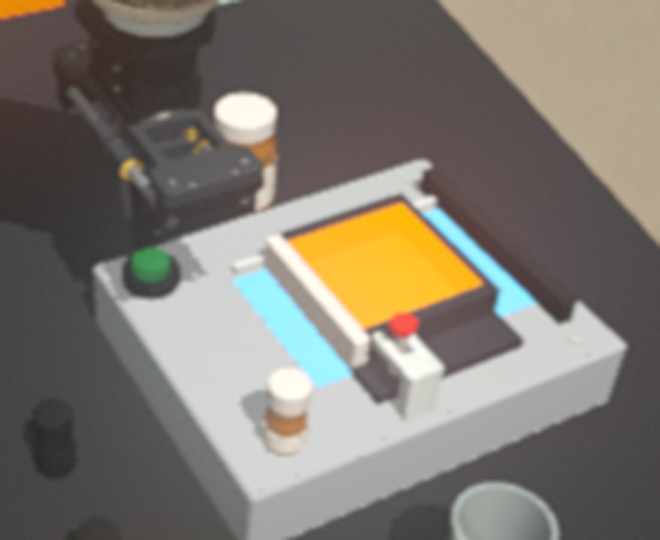

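Run:
```python
from h import *
s=cam("side");t=cam("top")
for P in([516.8,4.9,98],[516.8,4.9,82],[516.8,4.9,176]):
    p=np.array(proj(s,P));print(p,(p-[265,130])*3)
f=s["frame"][180:240,280:350,::-1]
cv2.imwrite("pics/s5.png",cv2.convertScaleAbs(cv2.resize(f,None,fx=10,fy=10,interpolation=2),alpha=1.8,beta=20))
cv2.imwrite("pics/t5.png",cv2.resize(t["frame"][80:235,290:490,::-1],None,fx=3.8,fy=3.8,interpolation=2))
```

```text
[314.75834069 211.15647745] [149.27502206 243.46943236]
[314.77857112 216.71919406] [149.33571337 260.15758219]
[314.65262752 182.08877115] [148.95788256 156.26631346]
```

View pics/s5.png

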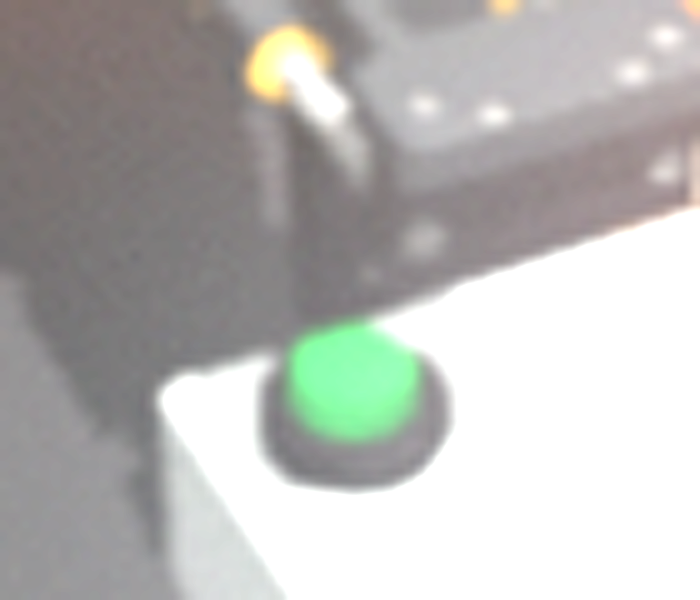

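View pics/t5.png

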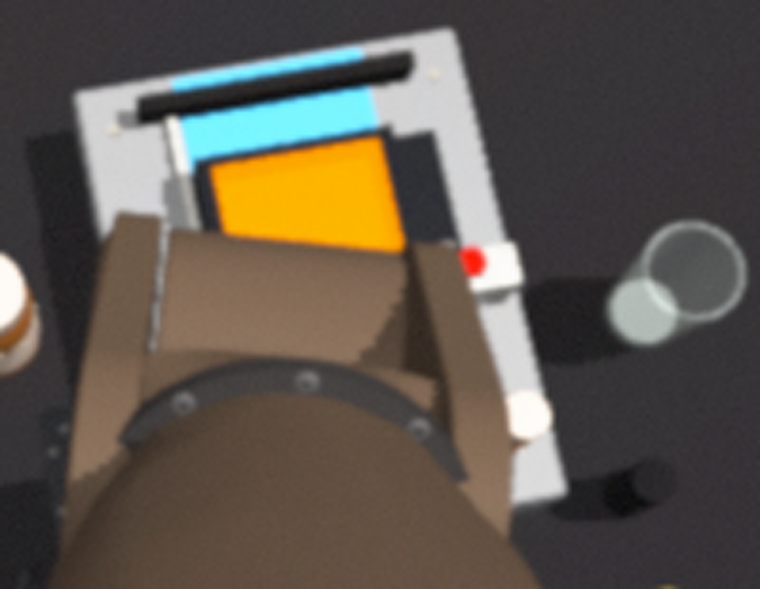

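The finger tip ends at about (348,311) in the enlarged crop, just above the green key, as predicted. Now I'll press.

>>> apply_moves([
  [0,0,-0.25],
  [0,0,-0.5],
  [0,0,-0.65],
  [0,0,-0.75],
  [0,0,-0.82],
  [0,0,-0.82],
], yaw=[0,0,0,0,0,0], jaw=[1,1,1,1,1,1])

```text
t: 10.82
eef_pos: [516.6, 4.9, 77.3]
tcp_rot: [-0.172, 1.551, 3.141]
ft_force: [-2.3, -0.3, 4.7]
opening: 0.001
```

>>> apply_moves([
  [0,0,-0.06],
  [0,0,-0.1],
  [0,0,-0.1],
], yaw=[0,0,0], jaw=[1,1,1])

```text
t: 11.2
eef_pos: [516.6, 4.9, 76.0]
tcp_rot: [-0.165, 1.552, -3.135]
ft_force: [-6.5, 0.3, 19.7]
opening: 0.003
```

It hit a hard stop at z = 76.0 with 20 N, so the key is fully down. I'll lift straight up and clear off.

>>> apply_moves([
  [0,0,0.3],
  [0,0,0.8],
  [0,0,1.6],
  [0,0,2.6],
  [0,0,3.6],
  [0,0,4.6],
  [0,0,5.2],
  [-0.4,-0.3,5.2],
  [-1,-1,5.2],
  [-1.4,-2,5.2],
  [-1.4,-3.5,5.2],
  [-1.4,-5,5.2],
  [-1.4,-6.5,5.2],
  [-1.4,-8,5.2],
  [-1.4,-9.5,5.2],
  [-1.4,-11,5.2],
  [-1.4,-11.5,5.2],
  [-1.4,-11.5,5.2],
], yaw=[0,0,0,0,0,0,0,0,0,0,0,0,0,0,0,0,0,0], jaw=[1,1,1,1,1,1,1,1,1,1,1,1,1,1,1,1,1,1])

```text
t: 13.45
eef_pos: [481.0, -282.6, 205.2]
tcp_rot: [-0.216, 1.551, 3.096]
ft_force: [-0.2, 0.3, -0.3]
opening: 0.004
```

Run:
```python
from h import *
s=cam("side");t=cam("top")
cv2.imwrite("pics/s6.png",s["frame"][:,:,::-1])
cv2.imwrite("pics/t6.png",cv2.resize(t["frame"][80:235,270:490,::-1],None,fx=3.6,fy=3.6,interpolation=2))
for c,b in((s,(290,180,480,310)),(t,(300,80,450,240))):
  for lo,hi in(((50,120,50),(85,255,255)),((0,170,120),(6,255,255))): print(blobs(c,lo,hi,b)[0])
print(env.state()["eef_pos"],env.state()["ft_force"],env.state()["t"])
```

```text
[(array([318., 218.]), [316, 216, 5, 6, 20])]
[(array([399. , 237.8]), [395, 235, 9, 7, 46])]
[(array([346.1, 211.3]), [339, 205, 15, 14, 158])]
[(array([413.2, 148.6]), [410, 146, 7, 6, 35])]
[ 481.34128348 -281.53592663  205.69049747] [ 0.00889039 -0.60546234 -0.05633566] 13.55
```

View pics/s6.png

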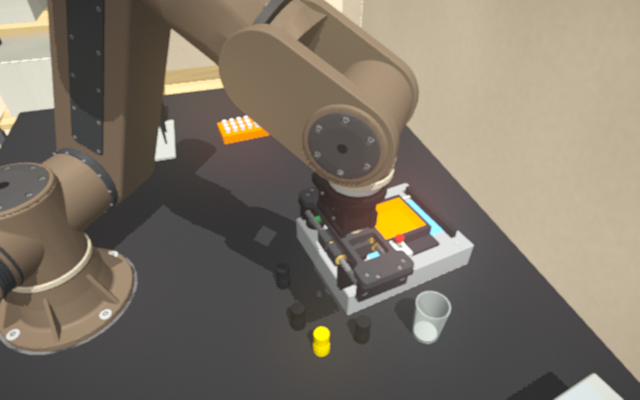

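View pics/t6.png

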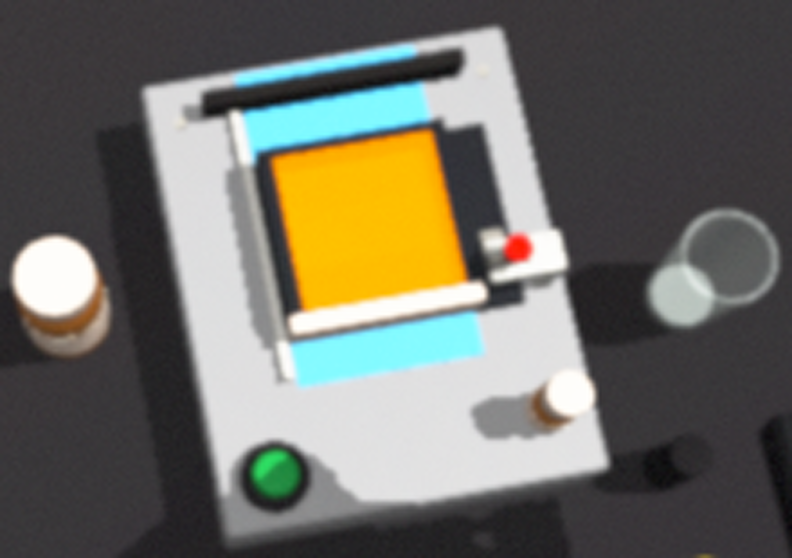

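The top view shows the carriage still latched at the middle and the pin down at (413,149). The key is back up at (346,211). The vial, bottle and beaker are standing where they were, and the arm is clear. I'll hand the job in.

```bash
python3 -c "
from cell import env
print(env.job_done())"
```

```text
the job is handed in; nothing more can be done
None
```

The gel illuminator is ready for viewing and the job is handed in, at about 13.6 s of the 42 s allowed.

- **Carriage:** I pushed it by the white bar with the shut fingers until it hit the inner stop, where the force jumped from about 10 to 25 N and the bar moved no further. I then backed off, and it sprang back and latched on the pin.
- **Lamp key:** I pressed it straight down to its hard stop at z = 76.0 mm, 6 mm below its given height, at about 20 N, then released it.
- **Last checks:**
  - After release I measured the carriage travel at 28–31 mm, by hand-picked pixels, against the nominal 32 mm. The last top view still shows it there.
  - The red cap and green key are back at their starting pixels.
  - The vial, bottle and beaker are standing in place.
  - The tool force was about zero.
- **Check that was limited:** in the last side view the arm partly hid the key, so its return is confirmed from the top view only.

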